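# Gauge a torch's battery tube and fit the cell that suits it

### The arm

A 6-joint arm with a two-finger parallel gripper is mounted at the origin on the work surface. World frame = base frame: x ahead of the robot, y to its left, z up, the work surface at z = 0. Lengths are in mm, angles in rad, forces in N, time in s.
With the tool pointing down it reaches from about 400 to 925 mm from the base axis. Payload 12.5 kg.
Tool frame: the origin (TCP) lies between the finger pads; the fingertips stand 14 mm ahead of it and the grasp point (between the pads) lies 5 mm behind it; x points along the fingers, y is the direction in which the jaws open and shut, and the axes are right-handed (so a half turn about x gives the same grasp; the last joint's range is limited). The gripper opens to 95 mm and grips with 3 to 60 N. Pads are 20 mm wide; open, the fingers measure 119 mm over their backs; the gripper's body (75 mm by 180 mm) begins 59 mm behind the grasp point.
Start: joints at [-1.275, 0.491, 1.559, -0, 1.092, -0.106], TCP at [244.446, -575.232, 228.661] pointing down, gripper open.
Joint ranges: [-3.1, 3.1], [-0.84, 2.19], [0.05, 2.79], [-1.13, 4.28], [0.06, 2.93], [-2.69, 2.69]. Speed limits (rad/s): [2.22, 2.22, 2.79, 3.14, 3.14, 3.14].

### API

Orientations are given as [roll, pitch, yaw] about the fixed x, y, z axes, in that order (R = Rz(yaw) Ry(pitch) Rx(roll)).
In Python, from cell import env, cams gives the robot as it stands.
- The arm moves only by the tool carry_out, never from a script. Its arguments are lists of equal length, an entry for each row: "grip": the closure, from -1 (fully open) to 1 (shut); "linear": the shift along the tool's x, y, z scaled (see below), a list of three; "turn": the turn about the tool's x scaled (see below). In form: {"grip": [grip, ...], "linear": [[tx, ty, tz], ...], "turn": [turn, ...]}. A call has 1 to 5 rows; each row shifts and turns the commanded pose from where the row before left it, along the tool's axes as they then stand; what a row does not reach is not made up. The controller multiplies each number of a shift by 0.5 m and each number of a turn by 180 degrees. A row lasts 1/10 s, in which the tool goes at most 50 mm and 8.59 degrees, less where a joint would pass 70% of its speed; a pose out of reach is approached as far as the arm can. A call with a number of a shift or a turn outside -1 to 1 is refused whole. A call with a gripper value outside its range is refused whole. The fingers move at their own pace and stop on an object; the grip force is fixed at half the most. Time passes only in rows, so rows that do not move let the fingers close. It gives the time, the measured TCP pose, the force and the opening at its end, in the units of the state.
- env.state(): the state, without advancing time (a new reading comes with each control period).
- cams.read_camera(name): name is "scene" or "top"; returns the picture (480x640x3 uint8, blue, green, red); there is no depth.
- cams.camera_info(name): a dict with "fx", "fy", "cx", "cy" (pixels), "dist" ([k1, k2, p1, p2, k3] as OpenCV has them; the pictures are not rectified), "view" (4x4, takes a point from world to camera coordinates). Camera axes: x right, y down, z forward; pixel columns grow to the right and rows downward; lengths in mm; the calibration is good to about 2 mm. A picture is of the moment at which its call begins. camera_info takes no time and is no camera call.
- env.job_done(): hands the job in, once; it reports no verdict.
The state is a dict: "t": time; "joints": joint angles; "qvel": joint speeds; "tau": joint torques, N m; "eef_pos": TCP position; "tcp_rot": TCP orientation; "ft_force": force on the tool from outside, world axes, zero at the start; "moment": the same for the moment, N m; "opening": opening from 0.0 (shut) to 1.0 (fully open).
Only numpy, scipy, OpenCV 4.12 (cv2) and the standard library are available. Lean on these libraries where they do the work, as an engineer would, in place of code of your own. Each camera call takes 0.05 s, during which the arm holds its last target. There are 200 camera calls.

### The job

This torch came in without its battery: take the depth gauge from its stand, set its head flat and central on the open end of the tube and push the rod gently until it touches bottom, then read the depth and put the gauge back in its stand, head down flat. Then stand in the tube, resting on its bottom, whichever of the three cells will come nearest to standing 10 mm proud of the rim. Leave the other two cells standing in their tray and the things around as they are.

Things in the scene. Friction and masses are not known exactly. Their poses are not given: they have to be found in the camera images.
- torch_rim (a point): centre of the open end (rim) of a plain aluminium torch clamped upright, lens down, in a vice; on the bore's axis at the rim's top face, z up. Tube 29 mm outside, bore 22 mm, rim 134 mm above the bench. The bore is blind: its depth, 22 to 60 mm, differs each time and is not known. Its bottom is a flat contact disc on a stiff spring (6 N per mm), spoilt by over 20 N
- torch: the same torch, fixed; origin 120 mm under the rim centre, z up. It is held in a small grey machine vice bolted to the bench: 76 mm wide, 170 mm long (from -75 to +95 mm along the torch's x), with a tommy bar out to -97 mm, jaws 48 mm high
- gauge_face (a point): centre of the flat underside of the depth gauge's head: a dark steel disc 48 mm across and 8 mm thick with a 20 mm boss on top (12 mm thick in all; a small brass screw sticks out of the boss). A round steel rod 8 mm thick and 120 mm long slides through its middle, and a friction brake in the head holds the rod where it is left
- gauge: the depth gauge's head, 70 g; origin at the centre of its underside, z up along the rod. About 4 N (a little more when fast) slides the rod through the head, so when the gauge is lifted by the rod's knob the head comes along. The rod can go down until 75 mm stick out; at the start 4 to 14 mm stick out under the head
- gauge_knob (a point): centre of the knob on the rod's top end, by which the gauge is held and pushed: a dark steel cylinder 18 mm across, 16 mm high. It lies 112 mm above the rod's tip, 8 mm under the knob's top. With the head on the rim and the tip on the bottom, the bore's depth is 112 mm less the height of this point above the head's underside
- gauge_tip (a point): centre of the flat lower end of the gauge's rod
- rod: the gauge's rod with its knob, 60 g; origin at the rod's tip, z up towards the knob. Dark rings mark it every 10 mm from the tip, broader at 50 mm
- stand_mouth (a point): centre of the hole in the top of the gauge's stand, a fixed light wooden block 75 x 75 x 72 mm high with an upright hole 16 mm across right through it; the point lies at the top face. The gauge stands in it with the head flat on the top
- cell_s_mid (a point): middle (half-way up) of the short round battery cell, 18 mm across and 35 mm high, upright, 25 g. The three cells have one diameter and the same blue wrap and stand, in any order, in the three compartments of a tray
- cell_m_mid (a point): middle of the medium cell, 18 mm across and 50 mm high, upright, 35 g, in the same tray
- cell_l_mid (a point): middle of the long cell, 18 mm across and 65 mm high, upright, 46 g, in the same tray
- cell_s: the short cell; origin at the centre of its lower end
- cell_m: the medium cell; origin at the centre of its lower end
- cell_l: the long cell; origin at the centre of its lower end
- tray: the grey cell tray, fixed, 110 x 207 mm, walls 10 mm high, floor 3 mm thick; origin under its centre; three compartments in a row along its y, 68 mm apart
- tailcap_mid (a point): bystander: the torch's tail cap, 29 mm across and 25 mm high, standing on the bench
- screwdriver: bystander: a screwdriver lying on the bench
- pliers: bystander: red-handled pliers, 150 mm long, lying on the bench

How it is judged (in metres and radians):
On the way, in this order (a step that is already met when the one before it is completed fails the run):
1. the gauge's head sits flat and central on the tube's rim and the rod's tip presses on the bottom of the bore (horizontal distance between gauge_face and torch_rim below 0.0045 m and z of gauge_face in the frame of torch_rim between -0.002 and 0.002 m and angle between gauge's own z axis and vertical below 0.04 rad and contact force between rod and torch above 1 N), for 0.2 s.
2. the gauge is back in its stand, head flat on the top (horizontal distance between gauge_face and stand_mouth below 0.006 m and z of gauge_face in the frame of stand_mouth between -0.002 and 0.003 m and angle between gauge's own z axis and vertical below 0.1 rad and contact force between the fingers and rod below 0.1 N and contact force between the fingers and gauge below 0.1 N), for 0.2 s.
At the end, for the whole second after the job is handed in: Gauge in its stand: head within 6 mm of the hole, flat within 3 mm, tilt under 0.1 rad. One cell rests on the bore's bottom, within 4 mm of its axis, tilt under 0.12 rad, top 1 to 19 mm above the rim (the best cell always is). The other two stand within 30 mm of their starts (horizontal distance between gauge_face and stand_mouth below 0.006 m and z of gauge_face in the frame of stand_mouth between -0.002 and 0.003 m and angle between gauge's own z axis and vertical below 0.1 rad and ((horizontal distance between cell_s_mid and torch_rim below 0.004 m and angle between cell_s_mid's own z axis and vertical below 0.12 rad and z of cell_s_mid in the frame of torch_rim between -0.0165 and 0.0015 m and contact force between cell_s and torch above 0.03 N and angle between each of cell_m_mid, cell_l_mid's own z axis and vertical below 0.2 rad and distance of each of cell_m_mid, cell_l_mid from where it was at the start of the episode below 0.03 m) or (horizontal distance between cell_m_mid and torch_rim below 0.004 m and angle between cell_m_mid's own z axis and vertical below 0.12 rad and z of cell_m_mid in the frame of torch_rim between -0.024 and -0.006 m and contact force between cell_m and torch above 0.03 N and angle between each of cell_s_mid, cell_l_mid's own z axis and vertical below 0.2 rad and distance of each of cell_s_mid, cell_l_mid from where it was at the start of the episode below 0.03 m) or (horizontal distance between cell_l_mid and torch_rim below 0.004 m and angle between cell_l_mid's own z axis and vertical below 0.12 rad and z of cell_l_mid in the frame of torch_rim between -0.0315 and -0.0135 m and contact force between cell_l and torch above 0.03 N and angle between each of cell_s_mid, cell_m_mid's own z axis and vertical below 0.2 rad and distance of each of cell_s_mid, cell_m_mid from where it was at the start of the episode below 0.03 m))); the robot touches nothing.
It fails at once if the rod is pressed on the torch (the bottom of its bore) with more than 20 N (contact force between rod and torch above 20 N).
It fails at once if the tail cap, screwdriver or pliers are moved by more than 30 mm (distance of any of tailcap_mid, screwdriver, pliers from where it was at the start of the episode above 0.03 m).
It also fails if it takes over 61 s, if anything falls off the work surface, if the arm or the gripper's body presses on something with over 40 N, if the wrist force passes 120 N, or if a joint passes its speed limit or range.

## Working session

There is one attempt and no reset: what is moved stays moved. The work goes in short steps, Python scripts to look and compute and a tool call to move; the robot and the scene stay as the last step left them, time stands still between calls to the robot, and variables do not carry over. Pictures are saved under pics/ and viewed, about 8 in all and at most 12, crops included, and the job is handed in when it is done.

Besides the shell and the picture viewer there is one more tool, called after "Request:" as a command line: name --pt "numbers of a row" for each row, then --argument value for the rest. carry_out: Moves the arm, as the interface text tells. Shifts and turns lie within -1 to 1; 1 stands for 0.5 m of shift or 180 degrees of turn. Its arguments: {"type":"object","properties":{"grip":{"type":"array"},"linear":{"type":"array"},"turn":{"type":"array"}},"required":["grip","linear","turn"]}

```bash
mkdir -p pics; ls
python3 - <<'E'
from cell import env, cams
import cv2
s=env.state(); print(s)
for n in("scene","top"):
    i=cams.camera_info(n); print(n,i)
    cv2.imwrite(f"pics/{n}0.png",cams.read_camera(n))
E
```

```text
pics
{'t': 0.0, 'joints': array([-1.27462559e+00,  4.91530814e-01,  1.55945891e+00, -9.62102202e-07,
        1.09172319e+00, -1.05641195e-01]), 'qvel': array([-0.00088511,  0.00034311, -0.00146593, -0.00106039,  0.00038076,
       -0.00132436]), 'tau': array([-4.42882301e-03, -6.12650156e+01, -2.58178657e+01,  6.90731546e-02,
        4.82100318e-02, -6.52567860e-05]), 'eef_pos': array([ 244.35571864, -574.99166454,  228.07634775]), 'tcp_rot': array([-1.67567583,  1.56967607,  1.8677292 ]), 'ft_force': array([ 0.52456223, -0.26316272,  0.19066204]), 'moment': array([ 0.02924216, -0.00944388, -0.02000592]), 'opening': 0.9989239988126631}
scene {'fx': 465.3496144513063, 'fy': 465.3496144513063, 'cx': 324.20779923547235, 'cy': 241.13588275743325, 'dist': array([-0.07301748,  0.        ,  0.        ,  0.        ,  0.        ]), 'view': array([[-9.08432786e-02,  9.95834237e-01,  7.85310295e-03,
         6.70151318e+01],
       [ 8.11890277e-01,  7.86252610e-02, -5.78491353e-01,
        -4.32621990e+02],
       [-5.76698948e-01, -4.61761932e-02, -8.15650711e-01,
         1.31246568e+03],
       [ 0.00000000e+00,  0.00000000e+00,  0.00000000e+00,
         1.00000000e+00]])}
top {'fx': 513.2778421433434, 'fy': 513.2778421433434, 'cx': 327.27280577486533, 'cy': 241.7962545668184, 'dist': array([0.02562464, 0.        , 0.        , 0.        , 0.        ]), 'view': array([[ 1.30677127e-02, -9.99893396e-01,  6.51391498e-03,
        -9.73021201e+00],
       [-9.94275816e-01, -1.36846089e-02, -1.05963826e-01,
         6.30588438e+02],
       [ 1.06041671e-01, -5.09192328e-03, -9.94348649e-01,
         1.28532544e+03],
       [ 0.00000000e+00,  0.00000000e+00,  0.00000000e+00,
         1.00000000e+00]])}
```

View pics/scene0.png

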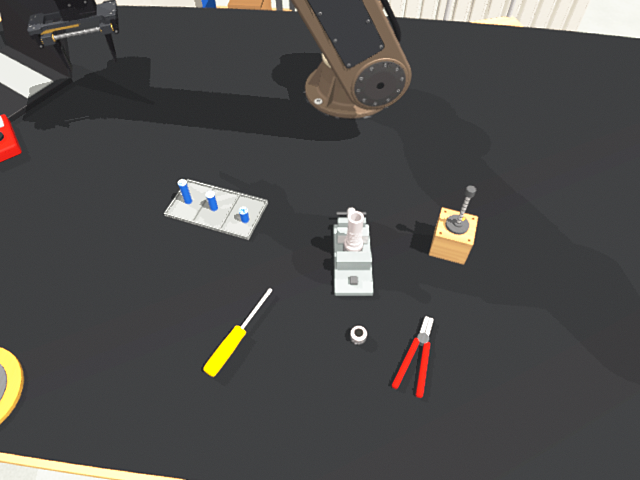

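View pics/top0.png

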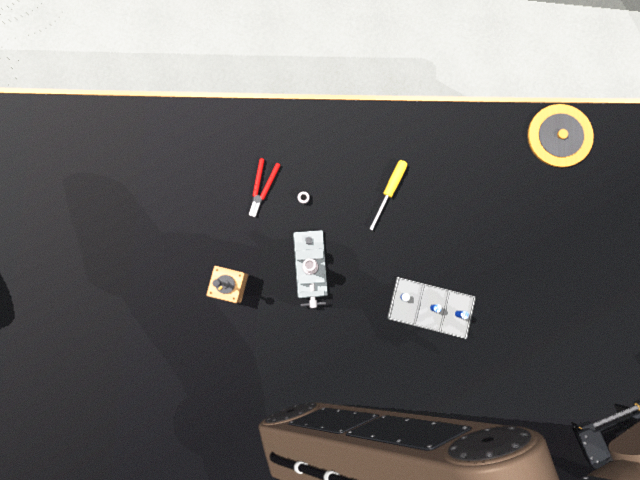

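```bash
cat > h.py <<'E'
import numpy as np, cv2
from cell import env, cams
def info(n):
    i=cams.camera_info(n); K=np.array([[i['fx'],0,i['cx']],[0,i['fy'],i['cy']],[0,0,1]]); return K,np.array(i['dist']),np.array(i['view'])
def proj(n,P):
    K,d,V=info(n); P=np.atleast_2d(np.array(P,float))
    return cv2.projectPoints(P,cv2.Rodrigues(V[:3,:3])[0],V[:3,3],K,d)[0].reshape(-1,2)
def back(n,uv,z):
    K,d,V=info(n); q=cv2.undistortPoints(np.array([[uv]],float),K,d).ravel(); R=V[:3,:3];c=-R.T@V[:3,3]
    r=R.T@np.array([q[0],q[1],1]); return c+r*(z-c[2])/r[2]
def crop(im,x,y,w,h,s):
    o=cv2.resize(im[y:y+h,x:x+w],None,fx=s,fy=s,interpolation=cv2.INTER_CUBIC)
    for k in range(0,w,10): cv2.line(o,(k*s,0),(k*s,6),(0,255,255),1)
    for k in range(0,h,10): cv2.line(o,(0,k*s),(6,k*s),(0,255,255),1)
    return o
E
python3 - <<'E'
from h import *
a=cv2.imread('pics/scene0.png');b=cv2.imread('pics/top0.png')
r1=np.hstack([crop(a,*q,4) for q in((428,183,50,75),(335,200,40,75),(162,172,110,75))])
r2=np.hstack([crop(b,*q,4) for q in((203,250,50,75),(290,228,40,75),(378,270,110,75))])
cv2.imwrite('pics/m1.png',np.vstack([r1,r2]))
E
```

```text
(no output)
```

View pics/m1.png

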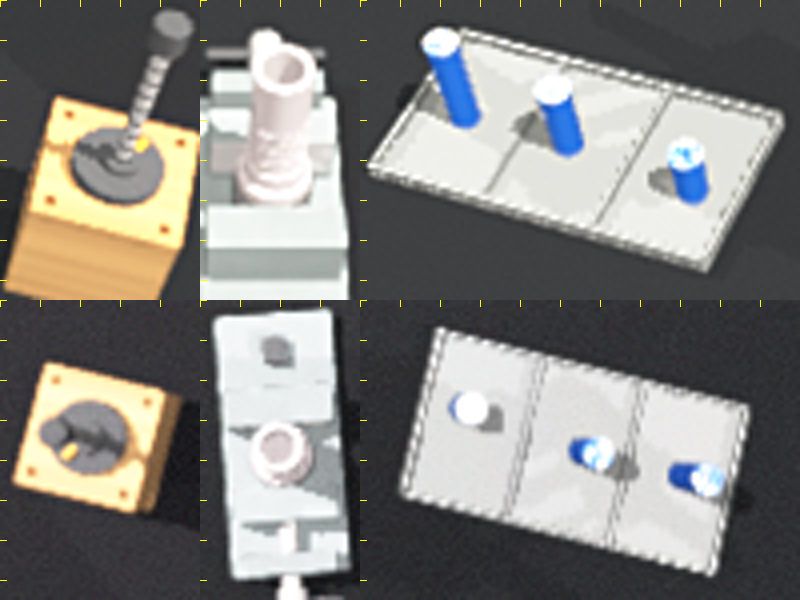

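Run:
```python
from h import *
from scipy.optimize import least_squares
P={'stand':((457.6,226),(225.75,284.5),72),'knob':((471.2,192),(216.5,283.5),175),'rim':((355.5,217.5),(310.25,266.5),134),
'l':((182.5,183),(465,314.5),68),'m':((210.25,194.25),(437.75,308.25),53),'s':((243.5,210.75),(406,297),38)}
for k,(a,b,z) in P.items():
    a=np.array(a)-.375;b=np.array(b)-.375
    f=lambda X:np.r_[proj('scene',X)[0]-a,proj('top',X)[0]-b]
    r=least_squares(f,[500,0,z])
    print(k,z,back('scene',a,z)[:2].round(1),back('top',b,z)[:2].round(1),'tri',r.x.round(1),r.fun.round(2))
from scipy.spatial.transform import Rotation as R
s=env.state();print(R.from_euler('xyz',s['tcp_rot']).as_matrix().round(3))
# tray/vice axes
for n,p in(('stand',[(43,363),(165,390)]),):
    q=[back('top',(203+u/4-.375,250+(v-300)/4-.375),72) for u,v in p];d=q[1]-q[0];print(d,np.degrees(np.arctan2(d[1],d[0])))
q=[back('top',(378+(u-360)/4-.375,270+(v-300)/4-.375),10) for u,v in((440,330),(747,405))];d=q[1]-q[0];print(d,np.degrees(np.arctan2(d[1],d[0])))
```

```text
stand 72 [520.9 251.6] [518.1 248.8] tri [518.5 251.3  68.9] [-0.62 -0.04 -0.74 -0.12]
knob 175 [519.7 252.6] [517.9 250.1] tri [518.2 252.  173.4] [-0.57 -0.04 -0.69 -0.13]
rim 134 [568.8  41.8] [561.6  39.5] tri [562.1  41.1 125.6] [-0.45 -0.02 -0.57 -0.  ]
l 68 [ 456.5 -338.2] [ 452.5 -341.8] tri [ 451.9 -341.9   62.7] [-0.5  -0.01 -0.54  0.15]
m 53 [ 470.2 -275.5] [ 466.5 -278.2] tri [ 466.1 -278.3   48.1] [-0.36 -0.01 -0.41  0.09]
s 38 [ 497.2 -198.3] [ 493.3 -201.5] tri [ 493.1 -200.9   32.7] [-0.47 -0.02 -0.55  0.09]
[[-0.     0.391 -0.92 ]
 [ 0.001 -0.92  -0.391]
 [-1.    -0.001 -0.   ]]
[-15.72545915 -75.80113637   0.        ] -101.720146470559
[ -45.59763622 -198.19061891    0.        ] -102.95655183288044
```

Request:
carry_out --grip '[-1,-1,-1,-1,-1]' --pt "0 -0.0513 -0.0709" --pt "0 -0.0513 -0.0709" --pt "0 -0.0513 -0.0709" --pt "0 -0.0513 -0.0709" --pt "0 -0.0513 -0.0709" --turn '[0,0,0,0,0]'

```text
t: 0.6
eef_pos: [357.9, -386.2, 228.5]
tcp_rot: [-1.337, 1.57, 2.206]
ft_force: [0.8, -0.3, -0.5]
opening: 1.006
```

Request:
carry_out --grip '[-1,-1,-1,-1,-1]' --pt "0 -0.0513 -0.0709" --pt "0 -0.0513 -0.0709" --pt "0 -0.0513 -0.0709" --pt "0 -0.0513 -0.0709" --pt "0 -0.0513 -0.0709" --turn '[0,0,0,0,0]'

```text
t: 1.1
eef_pos: [471.0, -198.8, 228.5]
tcp_rot: [-0.413, 1.571, 3.131]
ft_force: [-0.5, -0.5, -0.4]
opening: 1.0
```

Request:
carry_out --grip '[-1,-1,-1,-1,-1]' --pt "0 -0.0792 -0.0443" --pt "0 -0.0792 -0.0443" --pt "0 -0.0792 -0.0443" --pt "0 -0.0792 -0.0443" --pt "0 -0.0792 -0.0443" --turn '[0,0,0,0,0]'

```text
t: 1.6
eef_pos: [494.7, 26.9, 228.5]
tcp_rot: [-0.049, 1.571, -2.789]
ft_force: [0.8, -1.2, 1.2]
opening: 1.003
```

Request:
carry_out --grip '[-1,-1,-1,-1,-1]' --pt "0 -0.0792 -0.0443" --pt "0 -0.0792 -0.0443" --pt "0 -0.0792 -0.0443" --pt "0 -0.0792 -0.0443" --pt "0 -0.0792 -0.0443" --turn '[0,0,0,0,0]'

```text
t: 2.1
eef_pos: [519.1, 252.5, 228.4]
tcp_rot: [0.216, 1.57, -2.523]
ft_force: [0.6, -0.5, -0.4]
opening: 1.0
```

Request:
carry_out --grip '[-1,-1,-1,-1,-1]' --pt "0.04 0.0028 0.0012" --pt "0.04 0 0" --pt "0.02 0 0" --pt "0.016 0 0" --pt "0 0 0" --turn '[0,0,0,0,0]'

```text
t: 2.6
eef_pos: [519.3, 248.7, 170.0]
tcp_rot: [-0.002, 1.57, -2.742]
ft_force: [-0.2, -0.0, -0.3]
opening: 0.997
```

Run:
```python
from h import *
a=cams.read_camera('scene');b=cams.read_camera('top')
cv2.imwrite('pics/s1.png',a);cv2.imwrite('pics/t1.png',b)
p=env.state()['eef_pos'];print(p,proj('scene',p+[0,0,13]),proj('top',p+[0,0,13]))
cv2.imwrite('pics/m2.png',np.hstack([crop(a,425,150,80,120,5),crop(b,180,230,80,120,5)]))
```

```text
[519.74225836 248.83999974 171.13213884] [[470.10724846 188.20849371]] [[215.88082813 282.21114794]]
```

View pics/m2.png

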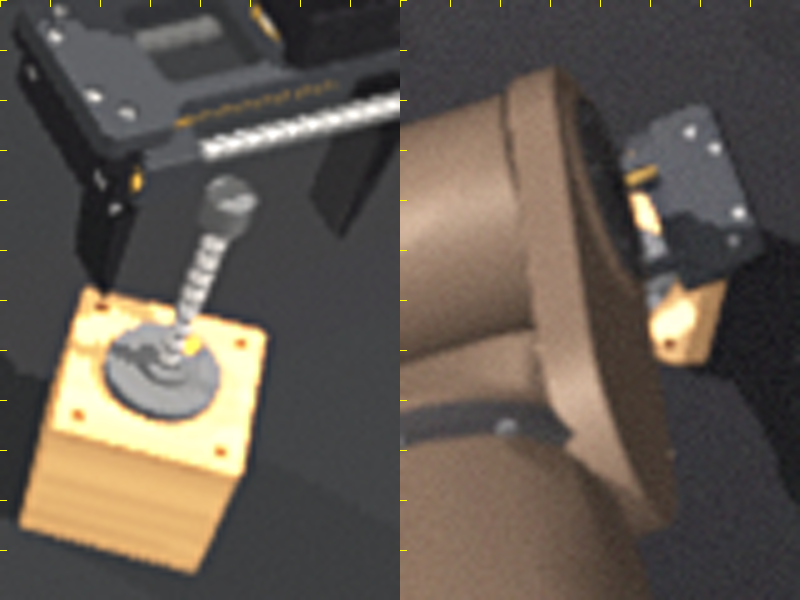

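Request:
carry_out --grip '[1,1,1,1,1]' --pt "0 0 0" --pt "0 0 0" --pt "0 0 0" --pt "0 0 0" --pt "0 0 0" --turn '[0,0,0,0,0]'

```text
t: 3.2
eef_pos: [519.4, 249.0, 170.7]
tcp_rot: [2.335, 1.571, -0.404]
ft_force: [-0.1, 0.3, 0.3]
opening: 0.633
```

Request:
carry_out --grip '[1,1,1]' --pt "0 0 0" --pt "0 0 0" --pt "0 0 0" --turn '[0,0,0]'

```text
t: 3.5
eef_pos: [519.4, 249.0, 170.6]
tcp_rot: [1.315, 1.571, -1.424]
ft_force: [0.6, -0.4, 0.2]
opening: 0.383
```

Request:
carry_out --grip '[1,1,1,1,1]' --pt "0 0 0" --pt "0 0 0" --pt "0 0 0" --pt "0 0 0" --pt "0 0 0" --turn '[0,0,0,0,0]'

```text
t: 4.0
eef_pos: [519.4, 249.1, 170.6]
tcp_rot: [0.736, 1.571, -2.004]
ft_force: [-0.6, 0.7, 0.0]
opening: 0.18
```

Run:
```python
from h import *
print(env.state())
```

```text
{'t': 4.0, 'joints': array([ 3.32525027e-01,  4.87175671e-01,  1.74616084e+00, -5.41966607e-05,
        9.08297185e-01,  1.50153158e+00]), 'qvel': array([-3.00558731e-05, -4.69671252e-04,  4.95190084e-04, -5.19550949e-04,
       -2.14931855e-04,  1.16124034e-03]), 'tau': array([-1.84561769e-01, -5.76258087e+01, -2.24529719e+01, -3.64838541e-02,
       -8.33537104e-02,  8.21431081e-05]), 'eef_pos': array([519.36925668, 249.07091837, 170.56842472]), 'tcp_rot': array([ 0.73625319,  1.57073708, -2.00351634]), 'ft_force': array([-0.58933298,  0.69472607,  0.00570641]), 'moment': array([ 0.0636907 , -0.00311502, -0.00981128]), 'opening': 0.18015745372042236}
```

Request:
carry_out --grip '[1,1,1,1]' --pt "-0.04 0 0" --pt "-0.07 0 0" --pt "-0.07 0 0" --pt "-0.02 0 0" --turn '[0,0,0,0]'

```text
t: 4.4
eef_pos: [520.2, 249.3, 273.9]
tcp_rot: [3.044, 1.566, 0.305]
ft_force: [0.6, -0.1, -1.1]
opening: 0.178
```

Request:
carry_out --grip '[1,1,1,1,1]' --pt "0 0.0848 0.0158" --pt "0 0.0848 0.0158" --pt "0 0.0848 0.0158" --pt "0 0.0848 0.0158" --pt "0 0.0848 0.0158" --turn '[0,0,0,0,0]'

```text
t: 4.9
eef_pos: [565.7, 36.8, 269.6]
tcp_rot: [-0.389, 1.57, -3.129]
ft_force: [1.1, 1.0, -0.8]
opening: 0.181
```

Request:
carry_out --grip '[1,1]' --pt "0 0 0" --pt "0 0 0" --turn '[0,0]'

```text
t: 5.1
eef_pos: [565.7, 37.7, 269.6]
tcp_rot: [-0.506, 1.569, 3.035]
ft_force: [-0.0, 0.5, -1.3]
opening: 0.184
```

Run:
```python
from h import *
a=cams.read_camera('scene');b=cams.read_camera('top')
cv2.imwrite('pics/s2.png',a);cv2.imwrite('pics/t2.png',b)
s=env.state();p=s['eef_pos'];print(p,s['ft_force'],s['opening'],proj('scene',p+[0,0,5]),proj('top',p+[0,0,5]))
cv2.imwrite('pics/m3.png',np.hstack([crop(a,315,140,80,120,5),crop(b,270,190,80,120,5)]))
```

```text
[565.57333658  39.16555217 270.06965761] [-0.13449836  0.19447566 -2.2097631 ] 0.18002364237103663 [[358.89219753 162.06616189]] [[308.25129113 260.271727  ]]
```

View pics/m3.png

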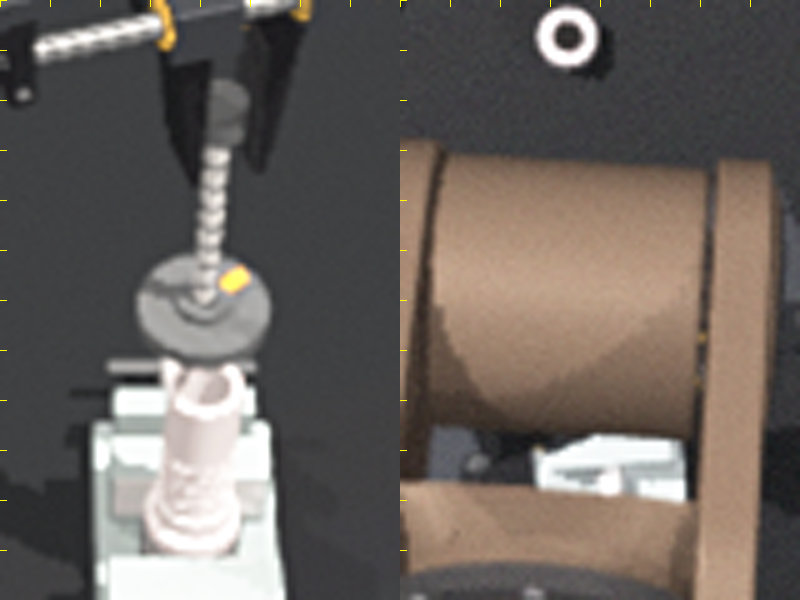

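Run:
```python
from h import *
print('rim',back('scene',(355.2,217.2),134),'head',back('scene',(355.4,200.6),175.5),'knob',back('scene',(315+227/5-.4,140+112/5-.4),275))
a=cv2.imread('pics/s2.png');a0=cv2.imread('pics/scene0.png')
t=np.linspace(0,2*np.pi,60)
def ring(n,im,c,r,z,s,o,col):
    q=proj(n,np.c_[c[0]+r*np.cos(t),c[1]+r*np.sin(t),0*t+z]);cv2.polylines(im,[np.int32(((q-o+.5)*s-.5).round())],True,col,1)
A=crop(a,330,180,50,75,8);B=crop(a0,330,180,50,75,8);o=np.array([330,180])
h=back('scene',(355.4,200.6),175.5);r=back('scene',(355.2,217.2),134)
for z in(171.5,179.5):ring('scene',A,h,24,z,8,o,(0,255,0))
for rr in(14.5,11):ring('scene',A,r,rr,134,8,o,(0,0,255));ring('scene',B,r,rr,134,8,o,(0,0,255))
cv2.imwrite('pics/m4.png',np.hstack([A,B]))
```

```text
rim [568.92653167  41.97103256 134.        ] head [563.61295601  39.49134311 175.5       ] knob [565.16717748  40.96864534 275.        ]
```

View pics/m4.png

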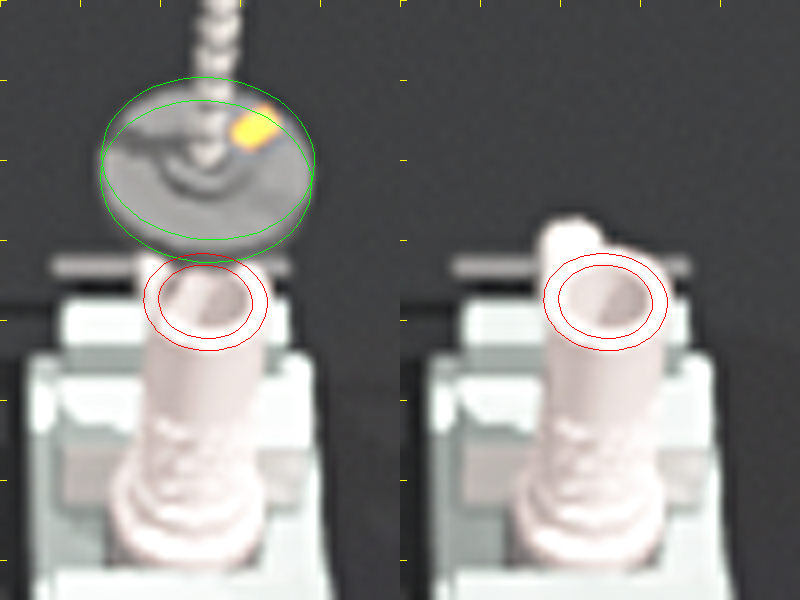

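Request:
carry_out --grip '[1,1,1,1,1]' --pt "0.02 -0.0007 -0.0035" --pt "0.02 0 0" --pt "0.02 0 0" --pt "0 0 0" --pt "0 0 0" --turn '[0,0,0,0,0]'

```text
t: 5.7
eef_pos: [567.4, 39.7, 240.3]
tcp_rot: [-0.316, 1.57, -3.055]
ft_force: [-0.0, 0.7, -1.6]
opening: 0.182
```

```bash
cat > look.py <<'E'
from h import *
import sys
n=sys.argv[1]; zh=float(sys.argv[2])
a=np.mean([cams.read_camera('scene').astype(float) for _ in range(4)],0).astype(np.uint8);cv2.imwrite(f'pics/s{n}.png',a)
s=env.state();p=s['eef_pos'];print(p,s['ft_force'],s['opening'])
t=np.linspace(0,2*np.pi,60)
def ring(im,c,r,z,s,o,col):
    q=proj('scene',np.c_[c[0]+r*np.cos(t),c[1]+r*np.sin(t),0*t+z]);cv2.polylines(im,[np.int32(((q-o+.5)*s-.5).round())],True,col,1)
o=np.array([330,180]);A=crop(a,330,180,50,75,8);B=A.copy();h=np.array(eval(sys.argv[3]));r=np.array((566.8,42.))
for z in(zh,zh+8):ring(B,h,24,z,8,o,(0,255,0))
ring(B,h,10,zh+12,8,o,(0,255,0))
ring(B,r,14.5,134,8,o,(0,0,255));ring(B,r,11,134,8,o,(0,0,255));ring(B,r,14.5,84,8,o,(0,0,255))
cv2.imwrite(f'pics/m{n}.png',np.hstack([A,B]))
E
python3 look.py 5 142 "(566,41.)"
```

```text
[567.57691483  39.48491299 240.97698655] [ 0.34995454 -0.37069821 -1.16106361] 0.18305363376541783
```

View pics/m5.png

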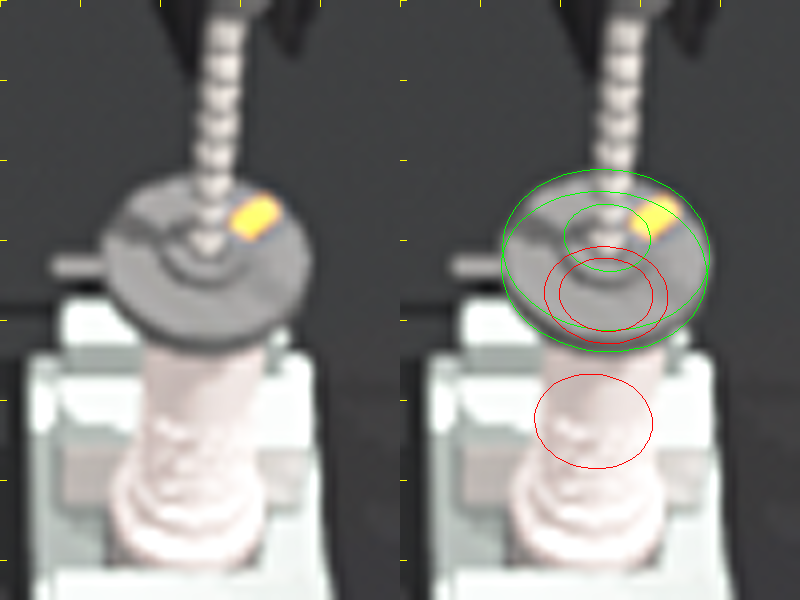

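Request:
carry_out --grip '[1,1,1,1,1]' --pt "0.006 0 0" --pt "0.005 0 0" --pt "0.003 0 0" --pt "0.003 0 0" --pt "0 0 0" --turn '[0,0,0,0,0]'

```text
t: 6.4
eef_pos: [567.5, 39.5, 232.0]
tcp_rot: [1.524, 1.571, -1.216]
ft_force: [0.2, -0.3, -1.2]
opening: 0.178
```

Request:
carry_out --grip '[1,1,1,1]' --pt "0.004 0 0" --pt "0.004 0 0" --pt "0.004 0 0" --pt "0 0 0" --turn '[0,0,0,0]'

```text
t: 6.8
eef_pos: [567.4, 39.5, 225.9]
tcp_rot: [0.376, 1.571, -2.364]
ft_force: [0.2, -0.3, 1.3]
opening: 0.178
```

Run:
```python
from h import *
s=env.state();print(s['t'],s['eef_pos'],s['ft_force'],s['moment'])
g=cv2.imread('pics/scene0.png').astype(int)
for y in range(208,238,2): print(y,(g[y,340:372].sum(1)//3))
```

```text
6.8 [567.39718035  39.48592419 225.86651401] [ 0.24382314 -0.33313044  1.3303517 ] [-0.01503178 -0.0077435  -0.00103503]
208 [ 64  65  64  65  65  64  59  80 160 238 251 255 255 241 161  68  56  59
  63  62  64  65  65  62  65  64  64  65  64  64  65  63]
210 [ 61  62  61  61  61  58  74 153 240 255 255 255 255 255 255 175 111 100
  71  60  56  56  60  62  61  61  63  64  63  65  64  64]
212 [135 133 133 134 133 131 133 169 233 253 255 255 255 255 255 255 255 255
 255 255 250 183 130 127 134 124  79  63  63  64  65  65]
214 [115 116 118 118 117 115 109 151 246 255 255 255 237 232 227 222 214 204
 203 229 255 255 255 164 115 110  81  62  63  63  65  66]
216 [ 44  44  45  43  42  40  63 156 255 255 254 229 229 231 230 222 204 190
 186 177 184 250 255 238  82  58  58  61  65  65  63  64]
218 [235 232 232 231 232 232 227 226 250 255 255 233 230 231 228 207 188 188
 185 176 187 249 255 255 242 223  85  57  62  64  65  66]
220 [245 243 243 242 243 244 244 237 214 239 255 255 254 242 221 193 191 194
 207 237 255 255 255 236 246 232  83  52  60  63  65  64]
222 [235 233 234 234 234 235 236 2
[... 345 characters left out ...]
 251 255 254  91  47  58]
228 [255 255 255 255 255 255 255 226 174 190 190 187 191 201 210 218 225 229
 231 232 233 232 241 252 252 251 251 254 239  81  48  57]
230 [246 247 249 249 249 251 248 216 182 188 190 189 194 203 212 222 226 229
 232 233 235 246 252 247 246 246 248 254 251  91  47  57]
232 [234 235 233 232 239 251 244 204 184 199 217 203 200 207 215 224 228 231
 234 240 242 246 246 246 246 246 247 254 253 122  54  56]
234 [160 161 162 162 163 171 181 193 177 188 206 232 241 229 226 231 242 244
 242 250 251 252 251 248 248 248 249 253 243 105  50  55]
236 [188 187 186 186 186 188 195 189 181 194 209 210 202 207 221 239 241 240
 247 243 246 245 218 215 216 216 219 217 204 160  65  54]
```

Request:
carry_out --grip '[1,1,1]' --pt "0.0025 0 0" --pt "0.0025 0 0" --pt "0 0 0" --turn '[0,0,0]'

```text
t: 7.1
eef_pos: [567.4, 39.5, 223.4]
tcp_rot: [0.204, 1.571, -2.535]
ft_force: [0.9, -0.0, 1.6]
opening: 0.183
```

Request:
carry_out --grip '[1,1]' --pt "0.0025 0 0" --pt "0.0025 0 0" --turn '[0,0]'

```text
t: 7.3
eef_pos: [567.5, 39.5, 221.1]
tcp_rot: [2.335, 1.571, -0.405]
ft_force: [0.6, -0.6, 3.3]
opening: 0.184
```

Request:
carry_out --grip '[1,1]' --pt "0.0025 0 0" --pt "0.0025 0 0" --turn '[0,0]'

```text
t: 7.5
eef_pos: [567.5, 39.5, 218.5]
tcp_rot: [2.115, 1.571, -0.625]
ft_force: [-0.7, 0.8, 3.9]
opening: 0.184
```

Request:
carry_out --grip '[1,1]' --pt "0.0025 0 0" --pt "0.0025 0 0" --turn '[0,0]'

```text
t: 7.7
eef_pos: [567.4, 39.5, 216.0]
tcp_rot: [1.833, 1.571, -0.907]
ft_force: [0.5, 0.3, 3.4]
opening: 0.179
```

Request:
carry_out --grip '[1,1]' --pt "0.0025 0 0" --pt "0.0025 0 0" --turn '[0,0]'

```text
t: 7.9
eef_pos: [567.4, 39.5, 213.5]
tcp_rot: [0.616, 1.571, -2.124]
ft_force: [-0.6, -0.2, 4.1]
opening: 0.185
```

Request:
carry_out --grip '[1,1]' --pt "0.0025 0 0" --pt "0.0025 0 0" --turn '[0,0]'

```text
t: 8.1
eef_pos: [567.4, 39.5, 211.0]
tcp_rot: [1.694, 1.571, -1.046]
ft_force: [0.4, 1.2, 3.3]
opening: 0.179
```

Request:
carry_out --grip '[1,1]' --pt "0.0025 0 0" --pt "0.0025 0 0" --turn '[0,0]'

```text
t: 8.3
eef_pos: [567.4, 39.5, 208.5]
tcp_rot: [1.292, 1.571, -1.447]
ft_force: [-0.3, 0.8, 2.7]
opening: 0.178
```

Request:
carry_out --grip '[1,1]' --pt "0.0025 0 0" --pt "0.0025 0 0" --turn '[0,0]'

```text
t: 8.5
eef_pos: [567.4, 39.5, 206.0]
tcp_rot: [1.546, 1.571, -1.194]
ft_force: [0.2, 1.3, 3.5]
opening: 0.182
```

Request:
carry_out --grip '[1,1]' --pt "0.0025 0 0" --pt "0.0025 0 0" --turn '[0,0]'

```text
t: 8.7
eef_pos: [567.4, 39.5, 203.5]
tcp_rot: [0.454, 1.571, -2.286]
ft_force: [-0.2, 0.5, 2.7]
opening: 0.177
```

Request:
carry_out --grip '[1,1]' --pt "0.0025 0 0" --pt "0.0025 0 0" --turn '[0,0]'

```text
t: 8.9
eef_pos: [567.4, 39.5, 201.0]
tcp_rot: [1.319, 1.571, -1.42]
ft_force: [-0.1, -0.2, 3.7]
opening: 0.182
```

Request:
carry_out --grip '[1,1]' --pt "0.0025 0 0" --pt "0.0025 0 0" --turn '[0,0]'

```text
t: 9.1
eef_pos: [567.4, 39.5, 198.5]
tcp_rot: [0.136, 1.571, -2.604]
ft_force: [-0.7, 0.9, 3.4]
opening: 0.18
```

Request:
carry_out --grip '[1,1]' --pt "0.0025 0 0" --pt "0.0025 0 0" --turn '[0,0]'

```text
t: 9.3
eef_pos: [567.4, 39.5, 196.0]
tcp_rot: [1.965, 1.571, -0.774]
ft_force: [0.1, 1.6, 4.6]
opening: 0.181
```

Request:
carry_out --grip '[1,1]' --pt "0.0015 0 0" --pt "0.0015 0 0" --turn '[0,0]'

```text
t: 9.5
eef_pos: [567.4, 39.5, 194.6]
tcp_rot: [1.717, 1.571, -1.022]
ft_force: [-0.6, 0.9, 3.4]
opening: 0.181
```

Request:
carry_out --grip '[1,1]' --pt "0.0025 0 0" --pt "0.0025 0 0" --turn '[0,0]'

```text
t: 9.7
eef_pos: [567.4, 39.5, 192.0]
tcp_rot: [1.912, 1.571, -0.828]
ft_force: [0.0, 0.8, 4.1]
opening: 0.182
```

Request:
carry_out --grip '[1,1]' --pt "0.0025 0 0" --pt "0.0025 0 0" --turn '[0,0]'

```text
t: 9.9
eef_pos: [567.4, 39.5, 189.5]
tcp_rot: [0.769, 1.571, -1.971]
ft_force: [-0.7, 1.2, 2.8]
opening: 0.179
```

Request:
carry_out --grip '[1,1]' --pt "0.0025 0 0" --pt "0.0025 0 0" --turn '[0,0]'

```text
t: 10.1
eef_pos: [567.4, 39.5, 187.0]
tcp_rot: [0.449, 1.571, -2.29]
ft_force: [-0.8, 0.5, 3.3]
opening: 0.179
```

Request:
carry_out --grip '[1,1]' --pt "0.0025 0 0" --pt "0.0025 0 0" --turn '[0,0]'

```text
t: 10.3
eef_pos: [567.4, 39.5, 184.5]
tcp_rot: [0.676, 1.571, -2.064]
ft_force: [-0.3, 0.8, 4.2]
opening: 0.182
```

Request:
carry_out --grip '[1,1]' --pt "0.0025 0 0" --pt "0.0025 0 0" --turn '[0,0]'

```text
t: 10.5
eef_pos: [567.4, 39.5, 182.0]
tcp_rot: [0.596, 1.571, -2.143]
ft_force: [-0.5, 1.7, 3.7]
opening: 0.18
```

```bash
python3 look.py 6 134 "(567.2,41.2)"
```

```text
[567.33837459  39.43864216 181.88219089] [0.66200765 0.63717706 1.05971727] 0.1809313872721511
```

View pics/m6.png

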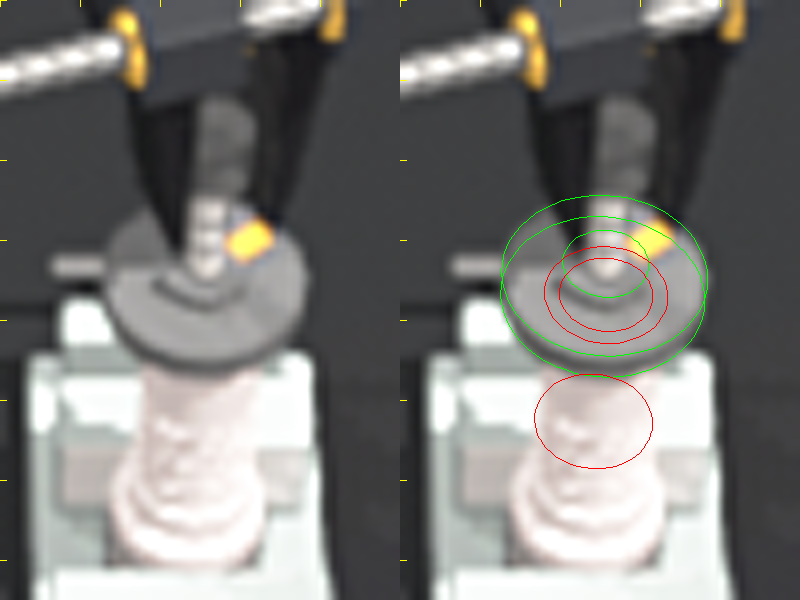

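Request:
carry_out --grip '[1,1]' --pt "0.002 0 0" --pt "0.002 0 0" --turn '[0,0]'

```text
t: 10.9
eef_pos: [567.5, 39.4, 180.6]
tcp_rot: [2.552, 1.57, -0.188]
ft_force: [-1.9, 0.4, 11.2]
opening: 0.18
```

Request:
carry_out --grip '[1,1,1,1]' --pt "0 0 0" --pt "0 0 0" --pt "0 0 0" --pt "0 0 0" --turn '[0,0,0,0]'

```text
t: 11.3
eef_pos: [567.7, 39.4, 180.6]
tcp_rot: [2.526, 1.57, -0.214]
ft_force: [-0.6, 1.1, 6.5]
opening: 0.182
```

Run:
```python
from h import *
s=env.state();print(s['t'],s['eef_pos'],s['ft_force'],s['moment'])
a=cv2.imread('pics/s6.png');p=s['eef_pos']
for k in(2,5,8,10):
    for nm,z in(('bot',182+k-8),('top',182+k+8)): print(k,nm,((proj('scene',[567.3,41.2,z])[0]-[330,180]+.5)*8-.5).round(0))
print('ringtop boss',((proj('scene',[567.3,41.2,146])[0]-[330,180]+.5)*8-.5).round(0))
```

```text
11.3 [567.69669749  39.40250132 180.62855335] [-0.58507324  1.05971012  6.454029  ] [0.19182871 0.14595923 0.01136413]
2 bot [214. 180.]
2 top [218. 133.]
5 bot [214. 171.]
5 top [219. 124.]
8 bot [215. 163.]
8 top [220. 116.]
10 bot [216. 157.]
10 top [220. 110.]
ringtop boss [205. 263.]
```

Request:
carry_out --grip '[1,1,1,1,1]' --pt "-0.003 0 0" --pt "-0.003 0 0" --pt "0 0.006 0" --pt "0 0.002 0" --pt "0 0 0" --turn '[0,0,0,0,0]'

```text
t: 11.8
eef_pos: [568.9, 35.6, 182.8]
tcp_rot: [-0.186, 1.57, -2.926]
ft_force: [-0.4, -0.2, -1.7]
opening: 0.179
```

Request:
carry_out --grip '[1,1]' --pt "0 0.002 0" --pt "0 0 0" --turn '[0,0]'

```text
t: 12.0
eef_pos: [569.3, 34.9, 183.0]
tcp_rot: [-0.596, 1.57, 2.948]
ft_force: [-0.6, 1.8, -1.6]
opening: 0.182
```

Request:
carry_out --grip '[1,1]' --pt "0 0.001 0" --pt "0 0 0" --turn '[0,0]'

```text
t: 12.2
eef_pos: [569.4, 34.6, 183.0]
tcp_rot: [-0.79, 1.57, 2.753]
ft_force: [-0.6, 1.7, -2.3]
opening: 0.182
```

Request:
carry_out --grip '[1,1,1,1]' --pt "0 -0.011 0" --pt "0 -0.008 0" --pt "0 -0.002 0" --pt "0 0 0" --turn '[0,0,0,0]'

```text
t: 12.6
eef_pos: [565.4, 44.3, 183.2]
tcp_rot: [2.077, 1.57, -0.662]
ft_force: [0.1, -0.1, -1.1]
opening: 0.186
```

Request:
carry_out --grip '[1,1]' --pt "0 -0.002 0" --pt "0 0 0" --turn '[0,0]'

```text
t: 12.8
eef_pos: [565.1, 45.0, 183.1]
tcp_rot: [1.951, 1.571, -0.788]
ft_force: [0.3, -0.2, -2.0]
opening: 0.178
```

Request:
carry_out --grip '[1,1]' --pt "0 -0.002 0" --pt "0 0 0" --turn '[0,0]'

```text
t: 13.0
eef_pos: [564.7, 45.9, 183.1]
tcp_rot: [1.128, 1.571, -1.612]
ft_force: [-0.0, 0.3, -0.8]
opening: 0.18
```

Request:
carry_out --grip '[1,1]' --pt "0 -0.002 0" --pt "0 0 0" --turn '[0,0]'

```text
t: 13.2
eef_pos: [564.2, 46.9, 183.1]
tcp_rot: [0.951, 1.571, -1.789]
ft_force: [-0.3, 0.4, -2.0]
opening: 0.183
```

Request:
carry_out --grip '[1,1]' --pt "0 -0.002 0" --pt "0 0 0" --turn '[0,0]'

```text
t: 13.4
eef_pos: [563.9, 47.7, 183.1]
tcp_rot: [1.828, 1.57, -0.912]
ft_force: [0.5, -0.3, -1.5]
opening: 0.18
```

Request:
carry_out --grip '[1,1]' --pt "0 -0.002 0" --pt "0 0 0" --turn '[0,0]'

```text
t: 13.6
eef_pos: [563.7, 48.4, 183.2]
tcp_rot: [1.881, 1.57, -0.858]
ft_force: [1.4, -2.1, -2.0]
opening: 0.184
```

Request:
carry_out --grip '[1,1]' --pt "0 -0.001 0" --pt "0 0 0" --turn '[0,0]'

```text
t: 13.8
eef_pos: [563.6, 48.8, 183.2]
tcp_rot: [1.946, 1.57, -0.794]
ft_force: [1.9, -5.7, -1.1]
opening: 0.182
```

Request:
carry_out --grip '[1,1,1,1,1]' --pt "0 0.008 0" --pt "0 0.0081 0" --pt "0 0 0.006" --pt "0 0 0.004" --pt "0 0 0" --turn '[0,0,0,0,0]'

```text
t: 14.3
eef_pos: [561.5, 39.8, 183.1]
tcp_rot: [-0.582, 1.57, 2.961]
ft_force: [0.2, 0.4, -1.8]
opening: 0.183
```

Request:
carry_out --grip '[1,1]' --pt "0 0 0.002" --pt "0 0 0" --turn '[0,0]'

```text
t: 14.5
eef_pos: [560.8, 39.5, 183.1]
tcp_rot: [0.407, 1.571, -2.333]
ft_force: [-0.3, 0.9, -1.4]
opening: 0.18
```

Request:
carry_out --grip '[1,1]' --pt "0 0 0.002" --pt "0 0 0" --turn '[0,0]'

```text
t: 14.7
eef_pos: [560.0, 39.0, 183.2]
tcp_rot: [2.626, 1.571, -0.114]
ft_force: [-0.1, 0.4, -0.5]
opening: 0.179
```

Request:
carry_out --grip '[1,1]' --pt "0 0 0.002" --pt "0 0 0" --turn '[0,0]'

```text
t: 14.9
eef_pos: [559.2, 38.7, 183.2]
tcp_rot: [2.824, 1.57, 0.085]
ft_force: [1.3, 0.8, -1.4]
opening: 0.18
```

Request:
carry_out --grip '[1,1]' --pt "0 0 0.001" --pt "0 0 0" --turn '[0,0]'

```text
t: 15.1
eef_pos: [558.8, 38.4, 183.2]
tcp_rot: [2.754, 1.57, 0.014]
ft_force: [1.7, 1.2, -1.0]
opening: 0.179
```

Request:
carry_out --grip '[1,1,1,1]' --pt "0 0 -0.012" --pt "0 0 -0.013" --pt "0 0 -0.002" --pt "0 0 0" --turn '[0,0,0,0]'

```text
t: 15.5
eef_pos: [571.1, 43.8, 182.8]
tcp_rot: [-0.199, 1.57, -2.938]
ft_force: [0.1, 0.6, -1.2]
opening: 0.182
```

Request:
carry_out --grip '[1,1]' --pt "0 0 -0.002" --pt "0 0 0" --turn '[0,0]'

```text
t: 15.7
eef_pos: [572.0, 44.1, 183.1]
tcp_rot: [0.539, 1.571, -2.201]
ft_force: [0.4, -0.1, -0.5]
opening: 0.18
```

Request:
carry_out --grip '[1,1]' --pt "0 0 -0.002" --pt "0 0 0" --turn '[0,0]'

```text
t: 15.9
eef_pos: [572.9, 44.5, 183.1]
tcp_rot: [0.669, 1.571, -2.071]
ft_force: [-0.5, 0.2, -1.1]
opening: 0.177
```

Now at z offset −7.

Request:
carry_out --grip '[1,1]' --pt "0 0 -0.002" --pt "0 0 0" --turn '[0,0]'

```text
t: 16.1
eef_pos: [573.7, 44.8, 183.1]
tcp_rot: [0.127, 1.57, -2.612]
ft_force: [-1.3, -0.0, -1.0]
opening: 0.181
```

Request:
carry_out --grip '[1,1]' --pt "0 0 -0.001" --pt "0 0 0" --turn '[0,0]'

```text
t: 16.3
eef_pos: [574.2, 45.0, 183.1]
tcp_rot: [0.128, 1.57, -2.612]
ft_force: [-2.0, -0.0, 0.1]
opening: 0.183
```

Request:
carry_out --grip '[1,1,1,1,1]' --pt "0 0 0.009" --pt "0 0 0.008" --pt "0.003 0 0" --pt "0.002 0 0" --pt "0 0 0" --turn '[0,0,0,0,0]'

```text
t: 16.8
eef_pos: [566.8, 41.8, 181.0]
tcp_rot: [2.707, 1.57, -0.033]
ft_force: [0.1, 0.5, 5.1]
opening: 0.179
```

Request:
carry_out --grip '[1,1]' --pt "0.001 0 0" --pt "0 0 0" --turn '[0,0]'

```text
t: 17.0
eef_pos: [566.9, 41.8, 180.7]
tcp_rot: [2.662, 1.569, -0.078]
ft_force: [-0.2, 0.2, 5.6]
opening: 0.181
```

Request:
carry_out --grip '[1,1,1,1]' --pt "0.001 0 0" --pt "0 0 0" --pt "0 0 0" --pt "0 0 0" --turn '[0,0,0,0]'

```text
t: 17.4
eef_pos: [566.9, 41.8, 180.5]
tcp_rot: [2.662, 1.569, -0.078]
ft_force: [-1.1, 0.7, 9.7]
opening: 0.181
```

Run:
```python
from h import *
a=cams.read_camera('scene');s=env.state();print(s['t'],s['eef_pos'],s['ft_force'])
cv2.imwrite('pics/s7.png',a)
A=crop(a,325,175,60,75,10);cv2.imwrite('pics/m7.png',A[:600])
```

```text
17.45 [566.94206381  41.76617744 180.47117944] [-0.93177912  0.21330029  9.64955283]
```

View pics/m7.png

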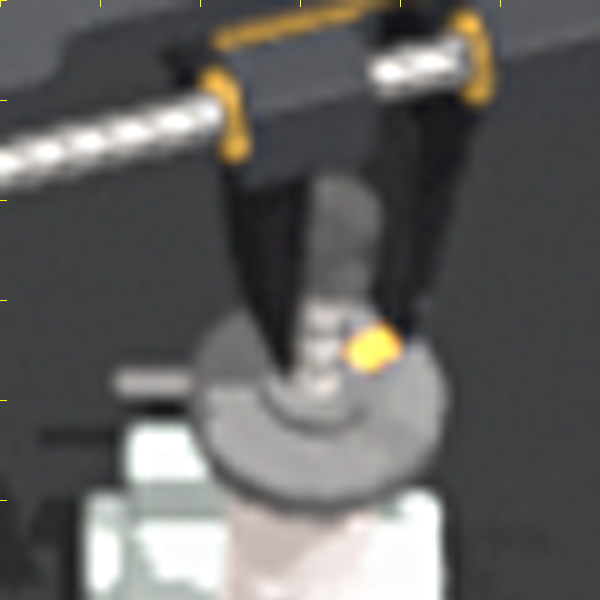

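Request:
carry_out --grip '[1,1,1,1,1]' --pt "-0.02 0 0" --pt "-0.05 0 0" --pt "-0.05 0 0" --pt "-0.04 0 0" --pt "0 0 0" --turn '[0,0,0,0,0]'

```text
t: 17.95
eef_pos: [567.3, 41.7, 262.1]
tcp_rot: [2.676, 1.566, -0.064]
ft_force: [-0.4, -0.1, -1.4]
opening: 0.181
```

Request:
carry_out --grip '[1,1,1,1,1]' --pt "0 -0.0839 -0.0151" --pt "0 -0.0839 -0.0151" --pt "0 -0.0839 -0.0151" --pt "0 -0.0839 -0.0151" --pt "0 -0.0839 -0.0151" --turn '[0,0,0,0,0]'

```text
t: 18.45
eef_pos: [518.2, 251.0, 258.3]
tcp_rot: [0.011, 1.569, -2.729]
ft_force: [0.8, 0.3, -0.9]
opening: 0.184
```

Request:
carry_out --grip '[1,1,1]' --pt "0.03 0 0" --pt "0 0 0" --pt "0 0 0" --turn '[0,0,0]'

```text
t: 18.75
eef_pos: [519.0, 249.1, 243.8]
tcp_rot: [0.061, 1.569, -2.679]
ft_force: [-0.1, -0.1, 0.1]
opening: 0.178
```

Run:
```python
from h import *
a=cams.read_camera('scene');s=env.state();print(s['t'],s['eef_pos'],s['ft_force'])
cv2.imwrite('pics/s8.png',a)
p=s['eef_pos'];zt=p[2]-180.5+134-58
print(zt,proj('scene',[p[0],p[1],zt]),proj('scene',[519.5,249.7,72]))
cv2.imwrite('pics/m8.png',crop(a,420,150,70,120,5))
```

```text
18.8 [519.35299619 248.93920526 244.37261184] [ 0.58677506 -0.12785462 -1.05948747]
139.87261184011786 [[464.17562061 203.48993333]] [[456.22920376 225.00970611]]
```

View pics/m8.png

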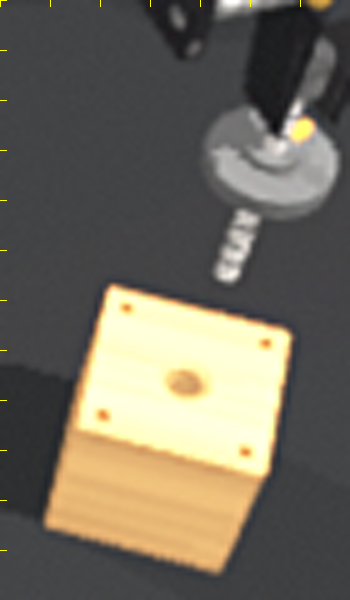

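Request:
carry_out --grip '[1,1,1,1,1]' --pt "0.06 0 -0.001" --pt "0.05 0 0" --pt "0.02 0 0" --pt "0.01 0 0" --pt "0.01 0 0" --turn '[0,0,0,0,0]'

```text
t: 19.3
eef_pos: [520.3, 249.5, 170.2]
tcp_rot: [3.012, 1.569, 0.272]
ft_force: [0.6, -1.1, -1.8]
opening: 0.178
```

Request:
carry_out --grip '[1,1,1,1,1]' --pt "0.02 0 0" --pt "0.03 0 0" --pt "0.03 0 0" --pt "0.015 0 0" --pt "0.005 0 0" --turn '[0,0,0,0,0]'

```text
t: 19.8
eef_pos: [519.6, 249.7, 119.1]
tcp_rot: [0.059, 1.57, -2.68]
ft_force: [0.2, -0.1, -0.7]
opening: 0.179
```

Request:
carry_out --grip '[1,1,1]' --pt "0.003 0 0" --pt "0.002 0 0" --pt "0 0 0" --turn '[0,0,0]'

```text
t: 20.1
eef_pos: [519.8, 249.9, 117.8]
tcp_rot: [3.025, 1.57, 0.285]
ft_force: [-1.6, -0.0, 2.4]
opening: 0.183
```

Request:
carry_out --grip '[-1,-1,-1,-1,-1]' --pt "0 0 0" --pt "0 0 0" --pt "0 0 0" --pt "0 0 0" --pt "0 0 0" --turn '[0,0,0,0,0]'

```text
t: 20.6
eef_pos: [519.7, 249.7, 117.1]
tcp_rot: [1.247, 1.571, -1.493]
ft_force: [-0.6, 0.1, 1.2]
opening: 0.549
```

Request:
carry_out --grip '[-1,-1,-1,-1,-1]' --pt "-0.02 0 0" --pt "-0.06 0 0" --pt "-0.07 0 0" --pt "-0.07 0 0" --pt "0 0 0" --turn '[0,0,0,0,0]'

```text
t: 21.1
eef_pos: [521.1, 250.3, 232.3]
tcp_rot: [3.062, 1.563, 0.322]
ft_force: [0.3, -0.4, -0.3]
opening: 0.96
```

Run:
```python
from h import *
a=cams.read_camera('scene');s=env.state();print(s['t'],s['eef_pos'],s['ft_force'],s['joints'])
cv2.imwrite('pics/s9.png',a)
cv2.imwrite('pics/m9.png',np.hstack([crop(a,420,175,70,90,6),crop(a,170,165,60,90,6)]))
```

```text
21.15 [520.27866688 249.99836181 229.82894707] [ 0.51786985  0.34799139 -0.72589907] [ 3.33566171e-01  4.20038915e-01  1.68027078e+00 -1.27297486e-04
  1.03656978e+00  1.50256015e+00]
```

View pics/m9.png

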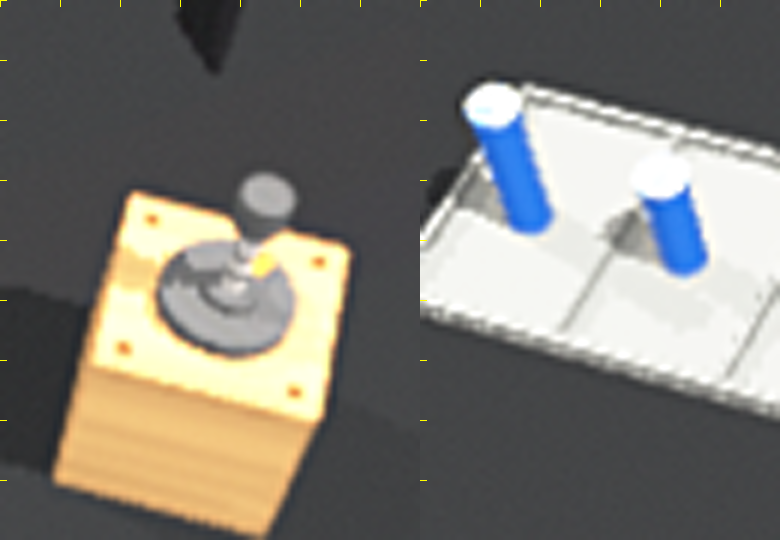

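Request:
carry_out --grip '[-1,-1,-1,-1,-1]' --pt "0 0.0795 0.0447" --pt "0 0.0795 0.0447" --pt "0 0.0795 0.0447" --pt "0 0.0795 0.0447" --pt "0 0.0795 0.0447" --turn '[0,0,0,0,0]'

```text
t: 21.65
eef_pos: [493.6, 21.5, 226.5]
tcp_rot: [-0.401, 1.57, -3.141]
ft_force: [2.1, -0.2, 0.1]
opening: 1.0
```

Request:
carry_out --grip '[-1,-1,-1,-1,-1]' --pt "0 0.0795 0.0447" --pt "0 0.0795 0.0447" --pt "0 0.0795 0.0447" --pt "0 0.0795 0.0447" --pt "0 0.0795 0.0447" --turn '[0,0,0,0,0]'

```text
t: 22.15
eef_pos: [468.5, -205.2, 226.5]
tcp_rot: [-0.899, 1.57, 2.644]
ft_force: [1.8, -0.4, -0.3]
opening: 0.999
```

Request:
carry_out --grip '[-1,-1,-1,-1,-1]' --pt "0 0.0795 0.0447" --pt "0 0.0795 0.0447" --pt "0 0.0795 0.0447" --pt "0 0 0" --pt "0 0 0" --turn '[0,0,0,0,0]'

```text
t: 22.65
eef_pos: [453.6, -339.8, 226.1]
tcp_rot: [-1.205, 1.569, 2.336]
ft_force: [-0.1, 0.4, 0.0]
opening: 0.999
```

Run:
```python
from h import *
from scipy.spatial.transform import Rotation as R
s=env.state();print(s['t'],s['eef_pos'],s['opening']);M=R.from_euler('xyz',s['tcp_rot']).as_matrix();print(M.round(3))
print('tool', (M.T@(np.array([455,-339.7,60])-s['eef_pos'])/500).round(4))
```

```text
22.65 [ 453.59568281 -339.83173019  226.07462277] 0.9985909936237493
[[-0.001  0.389 -0.921]
 [ 0.001 -0.921 -0.389]
 [-1.    -0.002  0.001]]
tool [ 0.3321  0.0015 -0.0029]
```

Request:
carry_out --grip '[-1,-1,-1,-1,-1]' --pt "0.09 0.0015 -0.0029" --pt "0.09 0 0" --pt "0.08 0 0" --pt "0.05 0 0" --pt "0.022 0 0" --turn '[0,0,0,0,0]'

```text
t: 23.15
eef_pos: [455.4, -337.5, 58.9]
tcp_rot: [-1.167, 1.567, 2.378]
ft_force: [-0.4, 1.1, 0.5]
opening: 1.0
```

Request:
carry_out --grip '[1,1,1,1,1]' --pt "0 0 0" --pt "0 0 0" --pt "0 0 0" --pt "0 0 0" --pt "0 0 0" --turn '[0,0,0,0,0]'

```text
t: 23.65
eef_pos: [456.1, -339.8, 62.0]
tcp_rot: [1.947, 1.569, -0.793]
ft_force: [-0.2, -0.7, 0.1]
opening: 0.632
```

Request:
carry_out --grip '[1,1,1,1,1]' --pt "0 0 0" --pt "0 0 0" --pt "0 0 0" --pt "0 0 0" --pt "0 0 0" --turn '[0,0,0,0,0]'

```text
t: 24.15
eef_pos: [455.9, -339.6, 61.1]
tcp_rot: [0.739, 1.571, -2.001]
ft_force: [0.0, 0.8, 0.1]
opening: 0.217
```

Request:
carry_out --grip '[1,1,1]' --pt "0 0 0" --pt "0 0 0" --pt "0 0 0" --turn '[0,0,0]'

```text
t: 24.45
eef_pos: [455.9, -339.6, 61.1]
tcp_rot: [-0.137, 1.571, -2.877]
ft_force: [-0.2, -1.1, -0.2]
opening: 0.183
```

Request:
carry_out --grip '[1,1,1,1,1]' --pt "-0.03 0 0" --pt "-0.09 0 0" --pt "-0.09 0 0" --pt "-0.09 0 0" --pt "-0.02 0 0" --turn '[0,0,0,0,0]'

```text
t: 24.95
eef_pos: [457.0, -340.5, 226.0]
tcp_rot: [1.979, 1.564, -0.76]
ft_force: [0.3, 0.1, -0.6]
opening: 0.181
```

Request:
carry_out --grip '[1,1,1,1,1]' --pt "0 -0.0685 -0.0557" --pt "0 -0.0685 -0.0557" --pt "0 -0.0685 -0.0557" --pt "0 -0.0685 -0.0557" --pt "0 -0.0685 -0.0557" --turn '[0,0,0,0,0]'

```text
t: 25.45
eef_pos: [517.1, -125.8, 220.5]
tcp_rot: [-0.697, 1.57, 2.846]
ft_force: [1.4, -0.0, -0.4]
opening: 0.183
```

Request:
carry_out --grip '[1,1,1,1,1]' --pt "0 -0.0685 -0.0557" --pt "0 -0.0685 -0.0557" --pt "0 -0.0685 -0.0557" --pt "0 -0.0685 -0.0557" --pt "0 0 0" --turn '[0,0,0,0,0]'

```text
t: 25.95
eef_pos: [566.5, 46.3, 220.2]
tcp_rot: [-1.144, 1.57, 2.403]
ft_force: [-0.1, -1.2, -0.7]
opening: 0.179
```

Run:
```python
from h import *
from scipy.spatial.transform import Rotation as R
s=env.state();print(s['t'],s['eef_pos'],s['opening'],s['ft_force']);M=R.from_euler('xyz',s['tcp_rot']).as_matrix()
print('tool', (M.T@(np.array([566.5,41.8,200])-s['eef_pos'])/500).round(4))
```

```text
25.95 [566.52750672  46.32476538 220.16997941] 0.1786891982385826 [-0.12886311 -1.18957298 -0.65944306]
tool [0.0403 0.0083 0.0036]
```

Request:
carry_out --grip '[1,1,1,1]' --pt "0.02 0 0" --pt "0.02 0 0" --pt "0 0 0" --pt "0 0 0" --turn '[0,0,0,0]'

```text
t: 26.35
eef_pos: [565.9, 41.1, 200.6]
tcp_rot: [-0.333, 1.57, -3.074]
ft_force: [-0.1, -0.5, -0.4]
opening: 0.185
```

```bash
cat > c.py <<'E'
from h import *
from scipy.spatial.transform import Rotation as R
P=[];F=[]
a=[]
for _ in range(4):
    a.append(cams.read_camera('scene').astype(float)); s=env.state();P.append(s['eef_pos']);F.append(s['ft_force'])
a=np.mean(a,0).astype(np.uint8);p=np.mean(P,0);M=R.from_euler('xyz',s['tcp_rot']).as_matrix()
print(s['t'],p.round(2),np.mean(F,0).round(2),'tool',(M.T@(np.array([566.5,41.8,p[2]])-p)/500).round(4))
cv2.imwrite('pics/s10.png',a)
b=a.astype(int);m=((b[...,0]-b[...,2]>60)).astype(np.uint8);m[:,:320]=0;m[:,400:]=0
ys,xs=np.nonzero(m);print('blue',len(ys),ys.min(),ys.max(),[(int(y),int(xs[ys==y].min()),int(xs[ys==y].max())) for y in sorted(set(ys))])
o=np.array([330,165]);S=10;A=crop(a,330,165,50,60,S);t=np.linspace(0,2*np.pi,60)
for (c,r,z,col) in((p,9,p[2]-58.1,(0,255,0)),((567.7,42.),11,134,(0,0,255)),((567.7,42.),14.5,134,(0,0,255))):
    q=proj('scene',np.c_[c[0]+r*np.cos(t),c[1]+r*np.sin(t),0*t+z]);cv2.polylines(A,[np.int32(((q-o+.5)*S-.5).round())],True,col,1)
cv2.imwrite('pics/m10.png',A)
E
python3 c.py
```

```text
26.55 [566.16  41.45 201.26] [ 0.14  0.05 -0.21] tool [ 0.     -0.0004 -0.0009]
blue 209 186 215 [(186, 357, 359), (187, 356, 360), (188, 356, 359), (189, 356, 362), (190, 358, 362), (191, 357, 361), (192, 357, 358), (193, 361, 362), (194, 356, 362), (195, 355, 361), (196, 355, 361), (197, 355, 361), (198, 355, 361), (199, 355, 361), (200, 355, 361), (201, 355, 361), (202, 355, 360), (203, 351, 360), (204, 351, 360), (205, 351, 360), (206, 351, 360), (207, 351, 360), (208, 351, 360), (209, 351, 360), (210, 351, 360), (211, 351, 359), (212, 351, 359), (213, 351, 358), (214, 352, 358), (215, 353, 357)]
```

View pics/m10.png

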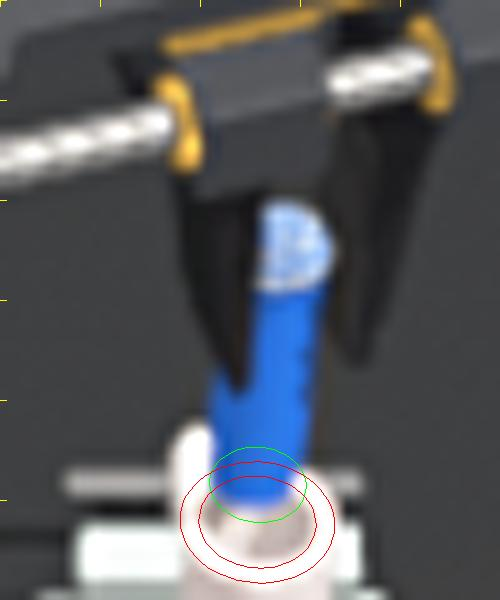

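Run:
```python
from h import *
t=np.linspace(0,2*np.pi,90)
for dx,dy in((0,0),(2,0),(-2,0),(0,2)):
    q=proj('scene',np.c_[566.2+dx+9*np.cos(t),41.5+dy+9*np.sin(t),0*t+143.2]);print(dx,dy,q.min(0).round(2),q.max(0).round(2))
```

```text
0 0 [350.51 209.23] [360.15 216.77]
2 0 [350.44 210.06] [360.1  217.61]
-2 0 [350.57 208.41] [360.2  215.92]
0 2 [351.58 209.32] [361.22 216.85]
```

Request:
carry_out --grip '[1,1,1,1,1]' --pt "0.01 -0.0004 -0.005" --pt "0.004 0 0" --pt "0.003 0 0" --pt "0.003 0 0" --pt "0 0 0" --turn '[0,0,0,0,0]'

```text
t: 27.05
eef_pos: [568.3, 43.3, 190.9]
tcp_rot: [0.435, 1.571, -2.305]
ft_force: [-1.3, -0.2, -0.5]
opening: 0.18
```

Request:
carry_out --grip '[1,1]' --pt "0.002 0 0" --pt "0 0 0" --turn '[0,0]'

```text
t: 27.25
eef_pos: [568.3, 43.3, 190.1]
tcp_rot: [1.803, 1.571, -0.937]
ft_force: [0.3, -0.4, -0.4]
opening: 0.182
```

Request:
carry_out --grip '[1,1,1]' --pt "0.002 0 0" --pt "0.002 0 0" --pt "0 0 0" --turn '[0,0,0]'

```text
t: 27.55
eef_pos: [568.3, 43.3, 188.0]
tcp_rot: [0.407, 1.571, -2.333]
ft_force: [0.5, 0.3, -0.9]
opening: 0.182
```

Request:
carry_out --grip '[1,1,1]' --pt "0.004 0 0" --pt "0.004 0 0" --pt "0 0 0" --turn '[0,0,0]'

```text
t: 27.85
eef_pos: [568.3, 43.3, 183.8]
tcp_rot: [0.172, 1.571, -2.567]
ft_force: [0.4, 0.1, -1.4]
opening: 0.184
```

Request:
carry_out --grip '[1,1,1,1,1]' --pt "0.012 0 0" --pt "0.012 0 0" --pt "0.012 0 0" --pt "0.012 0 0" --pt "0.012 0 0" --turn '[0,0,0,0,0]'

```text
t: 28.35
eef_pos: [568.5, 43.3, 153.6]
tcp_rot: [2.519, 1.57, -0.221]
ft_force: [1.6, -0.2, 0.5]
opening: 0.18
```

Request:
carry_out --grip '[1,1]' --pt "0.003 0 0" --pt "0 0 0" --turn '[0,0]'

```text
t: 28.55
eef_pos: [568.4, 43.3, 152.3]
tcp_rot: [0.11, 1.571, -2.629]
ft_force: [3.3, -0.7, -1.8]
opening: 0.182
```

Request:
carry_out --grip '[-1,-1,-1,-1,-1]' --pt "0 0 0" --pt "0 0 0" --pt "0 0 0" --pt "0 0 0" --pt "0 0 0" --turn '[0,0,0,0,0]'

```text
t: 29.05
eef_pos: [568.2, 43.3, 152.7]
tcp_rot: [1.068, 1.571, -1.672]
ft_force: [-0.9, -0.5, 0.7]
opening: 0.544
```

Request:
carry_out --grip '[-1,-1,-1,-1,-1]' --pt "-0.02 0 0" --pt "-0.05 0 0" --pt "-0.08 0 0" --pt "-0.08 0 0" --pt "0 0 0" --turn '[0,0,0,0,0]'

```text
t: 29.55
eef_pos: [569.9, 43.3, 273.5]
tcp_rot: [2.693, 1.562, -0.047]
ft_force: [-0.8, 0.1, 0.0]
opening: 0.962
```

```bash
python3 c.py
python3 - <<'E'
from h import *
s=env.state();print(s['opening'],s['qvel'].round(3))
print('top centre predicted for proud 5/8/12:',[proj('scene',[567.7,42,134+h])[0].round(1) for h in(5,8,12)])
a=cv2.imread('pics/s10.png');print('row profile col355 (b,g,r):');print([(y,a[y,355].tolist()) for y in range(203,232)])
b=a.astype(int);a0=cv2.imread('pics/scene0.png').astype(int)
f=lambda b,x0,x1:((b[150:240,x0:x1,0]-b[150:240,x0:x1,2])>60).sum()
print('tray blue before/after',f(a0,160,198),f(b,160,198),f(a0,198,230),f(b,198,230),f(a0,230,270),f(b,230,270))
for x0,x1 in((198,230),(230,270)):
    for q in(a0,b): ys,xs=np.nonzero((q[150:240,x0:x1,0]-q[150:240,x0:x1,2])>60); print(xs.mean().round(1)+x0,ys.mean().round(1)+150,end=' | ')
g0=cv2.imread('pics/s9.png').astype(int);print('stand diff since release',np.abs(g0-b)[185:270,425:485].mean())
E
```

```text
29.75 [568.23  43.3  268.39] [ 0.07 -0.12 -0.5 ] tool [0.     0.0014 0.0044]
blue 8 219 220 [(219, 352, 353), (220, 353, 358)]
1.0015658681891533 [ 0.     0.013  0.004  0.    -0.002  0.001]
top centre predicted for proud 5/8/12: [array([355.4, 215. ]), array([355.5, 214. ]), array([355.6, 212.7])]
row profile col355 (b,g,r):
[(203, [66, 64, 62]), (204, [65, 65, 63]), (205, [65, 64, 63]), (206, [64, 63, 61]), (207, [59, 57, 55]), (208, [69, 68, 68]), (209, [112, 114, 118]), (210, [172, 172, 177]), (211, [255, 253, 250]), (212, [255, 255, 255]), (213, [255, 255, 254]), (214, [255, 254, 252]), (215, [255, 254, 251]), (216, [255, 254, 252]), (217, [255, 255, 255]), (218, [255, 255, 255]), (219, [255, 255, 255]), (220, [214, 155, 128]), (221, [246, 232, 239]), (222, [255, 255, 255]), (223, [246, 249, 255]), (224, [211, 216, 226]), (225, [207, 212, 224]), (226, [210, 215, 226]), (227, [212, 217, 227]), (228, [213, 218, 227]), (229, [214, 219, 229]), (230, [216, 220, 230]), (231, [218, 221, 231])]
tray blue before/after 150 0 108 103 87 98
212.5 203.2 | 212.2 203.4 | 244.0 216.4 | 243.6 215.4 | stand diff since release 5.789803921568628
```

Run:
```python
from h import *
g=cv2.imread('pics/s9.png',0);b=cv2.imread('pics/s10.png',0)
for nm,(x,y,w,h) in {'knob':(457,202,15,18),'head':(443,213,28,24),'stand':(430,204,52,62)}.items():
    T=g[y:y+h,x:x+w];r=cv2.matchTemplate(b[y-6:y+h+6,x-6:x+w+6],T,cv2.TM_CCOEFF_NORMED);_,v,_,l=cv2.minMaxLoc(r);print(nm,round(v,3),l[0]-6,l[1]-6)
a0=cv2.imread('pics/scene0.png',0)
for nm,(x,y,w,h) in {'cap':(345,320,30,30),'pliers':(385,310,55,95),'driver':(195,280,85,105)}.items():
    T=a0[y:y+h,x:x+w];r=cv2.matchTemplate(b[y-8:y+h+8,x-8:x+w+8],T,cv2.TM_CCOEFF_NORMED);_,v,_,l=cv2.minMaxLoc(r);print(nm,round(v,3),l[0]-8,l[1]-8)
env.job_done()
```

```text
knob 0.999 0 0
head 0.998 0 0
stand 0.999 0 0
cap 1.0 0 0
pliers 1.0 0 0
driver 1.0 0 0
the job is handed in; nothing more can be done
```

I measured the bore, put the gauge back in its stand, stood the long cell in the torch, and handed the job in at about 30 s. `job_done` gave no verdict.

- **Depth:** I pressed the rod onto the bottom with roughly 5–10 N. The bore came out between 55 and 60 mm deep. The exact height of my grip on the knob is not known, so I can't read it closer than that. The long cell is the best choice anywhere in that range; the medium one would only win below 47.5 mm.
- **Centring:** After the first press I felt for the bore walls with the rod and found I was about 2.5 mm off centre. I moved the gauge to the middle and pressed again for at least 0.4 s.
- **Gauge in its stand:** The last picture I viewed of it showed the head flat and central. A later image comparison found it had not moved.
- **Long cell:** I checked this by image numbers only, because I had used all 12 picture views. They put its top roughly 4–5 mm above the rim, so it dropped about 20 mm on release, as it should if it rests on the bottom. That is at the low end of the 5–10 mm I expected from the depth range, and I did not measure its tilt directly.
- **Everything else:** The medium and short cells show no real shift. The tail cap, pliers and screwdriver match their starting images exactly. The gripper was clear of everything.

The two cameras disagreed by up to 7 mm on the rim position, so I used the wall contact for the final position.

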